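Clamp a mains adapter in a tilted vise with a hex key

ROBOT

A 7-joint arm with a two-finger parallel gripper is mounted at the origin on a cart in front of the work surface, level with it; the furniture and walls round the work are solid. World frame = base frame: x ahead of the robot, y to its left, z up, the work surface at z = 0. Lengths are in m, angles in rad, forces in N, time in s.
With the tool pointing down it reaches from about 0.4 to 0.85 m from the base axis. Payload 10.4 kg.
Tool frame: the origin (TCP) lies between the finger pads; the fingertips stand tcp_to_tips ahead of it and the grasp point (between the pads) lies 8 mm behind it (tcp_to_tips is the distance from the TCP to the fingertips, in m); z points along the fingers, y is the line along which they close (so a half turn about z gives the same grasp; the last joint's range is limited). The gripper opens to 85 mm and grips with 20 to 120 N. Pads are 22 mm wide; open, the fingers measure 114 mm over their backs; the gripper's body (76 mm by 85 mm) begins 54 mm behind the grasp point. The pads swing forward as they close: fully open they stand 13 mm farther back than shut.
Start: joints at [1.293, 0.332, -0.065, 1.46, 0.022, 1.35, -0.088], TCP at [0.158, -0.605, 0.242] pointing down, gripper open.
Joint ranges: [-2.6, 2.6], [-0.5, 2.12], [-1.47, 1.34], [0.16, 2.42], [-1.27, 4.41], [0.06, 2.06], [-2.6, 2.6]. Speed limits (rad/s): [2.22, 2.22, 2.79, 2.79, 3.14, 3.14, 3.14].

INTERFACE

Orientations are given as a unit quaternion [x, y, z, w].
In Python, from workcell import * gives the robot as it stands.
- The arm moves only by the tool apply_moves, never from a script. Its argument "rows" is a list of rows, each an object of numbers: "x", "y", "z": the shift along the tool's x, y, z in mm; "ax", "ay", "az": the turn, a rotation vector about the tool's x, y, z in degrees; "gripper": the closure, from 0 (fully open) to 1 (shut). A call has 1 to 5 rows; each row shifts and turns the commanded pose from where the row before left it, along the tool's axes as they then stand; what a row does not reach is not made up. A row lasts 1/12 s, in which the tool goes at most 41.7 mm and 7.16 degrees, less where a joint would pass 70% of its speed; a pose out of reach is approached as far as the arm can. A call with a gripper value outside its range is refused whole. The fingers move at their own pace and stop on an object; "newtons" is the grip in N (left out, the last holds). Time passes only in rows, so rows that do not move let the fingers close. It gives the time, the measured TCP pose, the force, the opening and the grip force at its end, in the units of the state.
- get_obs(): the state, without advancing time (a new reading comes with each control period).
- camera(name): name is "scene" or "top"; returns a dict with "color" (384x512x3 uint8, red, green, blue), "fov_y" (degrees; the focal length in pixels is half the picture's height over the tangent of half this angle, whatever the lens; pixels are square), "cx", "cy" (the principal point, pixels), "rvec" (rotation vector, rad) and "tvec" (3), from world to camera coordinates, as OpenCV has them. Camera axes: x right, y down, z forward; pixel columns grow to the right and rows downward; lengths in m; the calibration is good to about 2 mm. A picture is of the moment at which its call begins. There is no depth.
- hand_in(): hands the job in; it is judged then, once.
The state is a dict: "clock": time; "joint_pos": joint angles; "joint_velocities": joint speeds; "tau": joint torques, N m; "position": TCP position; "ee_rot": TCP orientation; "ft_force": force on the tool from outside, world axes, zero at the start; "torque": the same for the moment, N m; "grip_width": opening from 0.0 (shut) to 1.0 (fully open); "grasp_force": force on a finger pad.
Only numpy, scipy, OpenCV 4.12 (cv2) and the standard library are available. Lean on these libraries where they do the work, as an engineer would, in place of code of your own. Each camera call takes 0.05 s, during which the arm holds its last target. There are 200 camera calls.

TASK

The black mains adapter lies loose in the tilted bench vise and has to be clamped before it is opened. Take the red T-handle hex key from its wooden block, feel it into the hidden hex socket at the bottom of the vise's well by turning it until it drops in, and tighten clockwise about a quarter turn until the jaw grips the adapter firmly. Then put the key back upright, fully down in its hole, and leave the adapter and the other things on the bench where they are.

Things in the scene. Friction and masses are not known exactly. Their poses are not given: they have to be found in the camera images.
- hex_key: red and black T-handle hex key, 116 mm long, 0.3 kg. Origin: the tip of its shaft, on the axis; z runs up the shaft to the handle, x along the handle. Shaft: hexagon 17 mm across flats (19.6 over corners), its last 4 mm a cone down to 12 mm; two flats face +y and -y, so the hexagon looks the same every 60 deg. At the start it stands in its block.
- key_handle (a point): centre of the key's handle, 103 mm above the tip (axes as hex_key). The handle is a bar with flat sides: 90 mm along x, 18 mm thick along y (grip it here, across y), 26 mm high along z.
- block_hole (a point): centre of the mouth of the key's hole, in the top of the wooden key block (60 x 110 mm, 46 mm high, fixed to the bench; z up, y along its length). Hole 23 mm wide with a 3 mm chamfer, 40 mm deep: the key's tip rests 40 mm below this point when home. Two hex bits stand 14 mm proud of the block, 36 mm to either side along y.
- vise: grey and aluminium vise with a deck of 150 x 176 mm that slopes 30 deg and faces the robot's right, up to 35 deg turned to the robot; fixed to the bench. Origin: middle of the deck's surface; x up the slope, y level, towards the fixed jaw (nearer the robot), z square out of the deck.
- well_mouth (a point): centre of the mouth of the well in the top of the aluminium cam housing, at the vise's -y side, away from the robot, 44 mm above the deck. z points out of the well along the screw's axis, 30 deg from vertical (axes as vise). The well is round, 23 mm wide with a 3 mm chamfer, 25 mm deep.
- screw_head (a point): centre of the top face of the cam screw at the bottom of the well, 25 mm below well_mouth along z (axes as vise, not turning). Hex socket 18 mm across flats, 11 mm deep; how the hex stands is hidden and differs each time. Pressed lightly (5 N), the key stops with its tip 4 mm below this point until the hexes match; home, the tip is about 11 mm below, with 6 deg of play either way.
- cam_screw (a joint): how far the cam screw has been turned clockwise seen from above (about -z), rad: 0 as found, stop at 1.9. It tells nothing of how the hex stands. It turns with about 0.1 N m and stays where it is left.
- jaw (a joint): travel of the moving jaw towards the adapter (along the vise's y), m: 0 at the start, 4 mm per radian of the screw, 7.6 mm at the screw's stop. Its sprung face meets the adapter after about 3 mm and then gives 1 mm per 4 N; from 4.6 mm on (66 deg of the screw) the adapter is gripped firmly.
- jaw_face: black lined face of the moving jaw, 76 x 4 x 24 mm. Origin: on the deck under the middle of the face; axes as vise.
- adapter: black mains adapter to be clamped, 44 x 103 x 31 mm, loose, lying on the deck against the lower ledge, between the fixed jaw (on its side nearer the robot) and the moving jaw. Origin: centre of its underside; z out of the deck.
- solder_spool: reel of solder wire, a bystander, loose: leave it alone (its origin: centre of its underside)
- tape_roll: roll of black tape, a bystander, loose: leave it alone (its origin: centre of its underside)
- capacitor: black capacitor, a bystander, loose: leave it alone (its origin: centre of its underside)
- swarf_tin: tip-cleaning tin, a bystander, loose: leave it alone (its origin: centre of its underside)
Mind the look-alikes: they are no part of the job. What is meant by the hex_key is not blue, and is the larger of those in its own colour.

How it is judged:
On the way, in this order (a step that is already met when the one before it is completed fails the run):
1. the key has dropped into the screw's hex socket (z of hex_key in the frame of screw_head between -0.02 and -0.007 m and distance between hex_key and screw_head below 0.0145 m and angle between the z axis of hex_key and the z axis of screw_head, either way round below 0.12 rad), for 0.2 s.
2. with the key in the socket, the screw has been tightened until the jaw has travelled 4.6 mm (all of step 1 and value of joint jaw above 0.0046 m), for 0.2 s.
At the end, for the whole second after the job is handed in: The jaw has travelled at least 4.3 mm and presses on the adapter with more than 2.5 N, the adapter lies flat on the deck (within 4 mm), and the key stands upright (within 7 deg) at rest in its hole in the block, its tip at least 34 mm below the hole's mouth (value of joint jaw above 0.0043 m and contact force between jaw_face and adapter above 2.5 N and z of adapter in the frame of vise below 0.004 m and horizontal distance between hex_key and block_hole below 0.008 m and z of hex_key in the frame of block_hole below -0.034 m and angle between hex_key's own z axis and vertical below 0.12 rad and linear speed of hex_key below 0.02 m/s); the robot touches nothing.
It fails at once if the adapter is knocked out of its place (moved more than 12 mm) (distance of adapter from where it was at the start of the episode above 0.012 m).
It fails at once if a bystander is moved more than 30 mm (distance of any of solder_spool, tape_roll, capacitor, swarf_tin from where it was at the start of the episode above 0.03 m).
It also fails if it takes over 61 s, if anything falls off the work surface, if the arm or the gripper's body presses on something with over 40 N, if the wrist force passes 120 N, or if a joint passes its speed limit or range.

## Working session

There is one attempt and no reset: what is moved stays moved. The work goes in short steps, Python scripts to look and compute and a tool call to move; the robot and the scene stay as the last step left them, time stands still between calls to the robot, and variables do not carry over. Pictures are saved under pics/ and viewed, at most 10 in all, crops included, and the job is handed in when it is done.

Besides the shell and the picture viewer there is one more tool, called after "Call:" as name(argument=value, ...) on one line, values as JSON. apply_moves: Moves the arm, as the interface text tells. Its arguments: {"type":"object","properties":{"rows":{"type":"array","items":{"type":"object","properties":{"x":{"type":"number"},"y":{"type":"number"},"z":{"type":"number"},"ax":{"type":"number"},"ay":{"type":"number"},"az":{"type":"number"},"gripper":{"type":"number"}}}},"newtons":{"type":"number"}},"required":["rows"]}

```bash
mkdir -p pics; ls; python3 - <<'E'
from workcell import *
import cv2, numpy as np
o=get_obs(); print({k:np.round(v,3).tolist() for k,v in o.items()})
for n in("scene","top"):
    c=camera(n); cv2.imwrite(f"pics/{n}0.png",c["color"][:,:,::-1]); np.save(f"pics/{n}0.npy",c,allow_pickle=True)
    print(n,{k:np.round(v,4).tolist() for k,v in c.items() if k!="color"})
a=[cv2.imread(f"pics/{n}0.png") for n in("scene","top")]
E
```

```text
pics
{'clock': 0.0, 'joint_pos': [1.293, 0.333, -0.065, 1.461, 0.022, 1.35, -0.089], 'joint_velocities': [0.001, -0.001, 0.0, 0.0, -0.001, -0.001, 0.001], 'tau': [-0.0, -62.545, 0.049, -39.16, 0.016, 0.01, 0.0], 'position': [0.157, -0.604, 0.241], 'ee_rot': [0.992, 0.127, -0.0, -0.001], 'ft_force': [1.359, -0.211, -0.1], 'torque': [0.064, 0.021, -0.019], 'grasp_force': 0.0, 'grip_width': 1.001}
scene {'fov_y': 51.1694, 'cx': 251.6565, 'cy': 189.2658, 'rvec': [1.3107, -2.3061, 0.8602], 'tvec': [0.3653, 0.4288, 0.9767]}
top {'fov_y': 42.9388, 'cx': 259.3871, 'cy': 189.5095, 'rvec': [2.1627, -2.1333, 0.2013], 'tvec': [0.0316, 0.6369, 1.5734]}
```

View pics/scene0.png

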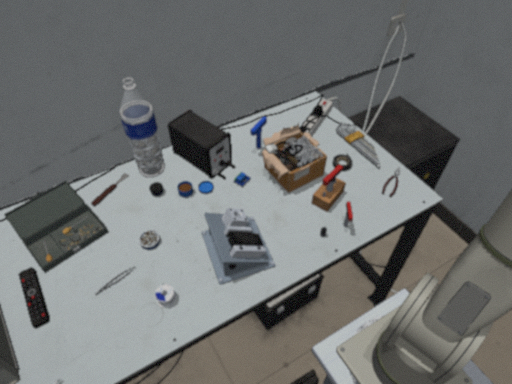

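View pics/top0.png

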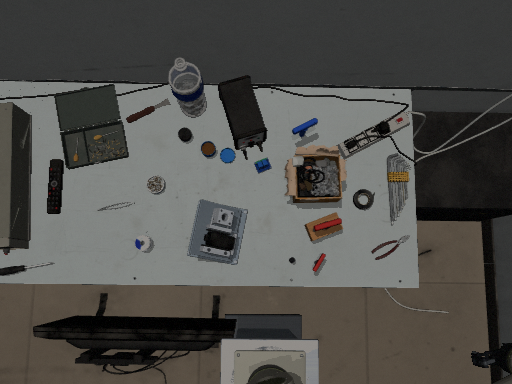

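The scene view shows the key in its block at about (330,180) and the vise at (238,240). The top view shows the key handle at (327,225), the block at (324,228) and the vise at (218,232), with the well at about (226,216).

Candidates in the top view are the red T-handle in the block (327,225), the small red item lying at (319,262) and the blue T-handle (305,128). I choose the first: red, larger, in the block. I'll check it in a close crop.

```bash
cat > h.py <<'E'
import numpy as np, cv2
from scipy.spatial.transform import Rotation as R
def K(c):
    f=c["color"].shape[0]/2/np.tan(np.radians(c["fov_y"])/2)
    return np.array([[f,0,c["cx"]],[0,f,c["cy"]],[0,0,1]])
def proj(c,P): 
    return cv2.projectPoints(np.float64(P).reshape(-1,3),np.float64(c["rvec"]),np.float64(c["tvec"]),K(c),None)[0][:,0]
def ray(c,uv):
    M=R.from_rotvec(c["rvec"]).as_matrix(); d=M.T@np.linalg.inv(K(c))@[*uv,1]
    return -M.T@c["tvec"], d/np.linalg.norm(d)
def plane(c,uv,z):
    o,d=ray(c,uv); return o+d*(z-o[2])/d[2]
def tri(c1,u1,c2,u2):
    (a,d),(b,e)=ray(c1,u1),ray(c2,u2)
    s=np.linalg.lstsq(np.c_[d,-e],b-a,rcond=None)[0]; p,q=a+d*s[0],b+e*s[1]
    return (p+q)/2, np.linalg.norm(p-q)
def load(n): return np.load(f"pics/{n}.npy",allow_pickle=True).item()
E
python3 - <<'E'
from h import *
S,T=load("scene0"),load("top0")
# red blobs
for n,c in(("scene",S),("top",T)):
    h=cv2.cvtColor(c["color"],cv2.COLOR_RGB2HSV)
    m=(((h[...,0]<6)|(h[...,0]>174))&(h[...,1]>150)&(h[...,2]>70)).astype(np.uint8)
    for k in cv2.findContours(m,0,1)[0]:
        if cv2.contourArea(k)>15: print(n,cv2.contourArea(k),np.round(cv2.minAreaRect(k),1) if 0 else cv2.minAreaRect(k))
for uv in((307,228),(343,223),(312,242),(338,233)): print(uv,plane(T,uv,0.046).round(3))
def crop(c,x,y,w,h,s): return cv2.resize(c["color"][y:y+h,x:x+w,::-1],None,fx=s,fy=s,interpolation=cv2.INTER_CUBIC)
a=crop(T,185,195,65,75,6); b=crop(T,295,205,60,75,6)
cv2.imwrite("pics/cropT.png",np.hstack([a,b]))
a=crop(S,200,200,75,80,5); b=crop(S,300,155,70,80,5)
cv2.imwrite("pics/cropS.png",np.hstack([a,b]))
E
```

```text
scene 32.0 ((349.0990295410156, 210.99009704589844), (16.11960220336914, 3.1841189861297607), 84.2894058227539)
scene 96.0 ((332.2500305175781, 173.75), (5.656853675842285, 24.748737335205078), 45.0)
top 50.0 ((318.774658203125, 262.05364990234375), (3.603170156478882, 19.195070266723633), 31.607501983642578)
top 107.5 ((327.48114013671875, 223.93397521972656), (5.082340717315674, 26.785306930541992), 74.05460357666016)
(307, 228) [ 0.511 -0.119  0.046]
(343, 223) [ 0.529 -0.238  0.046]
(312, 242) [ 0.465 -0.135  0.046]
(338, 233) [ 0.496 -0.221  0.046]
```

View pics/cropT.png

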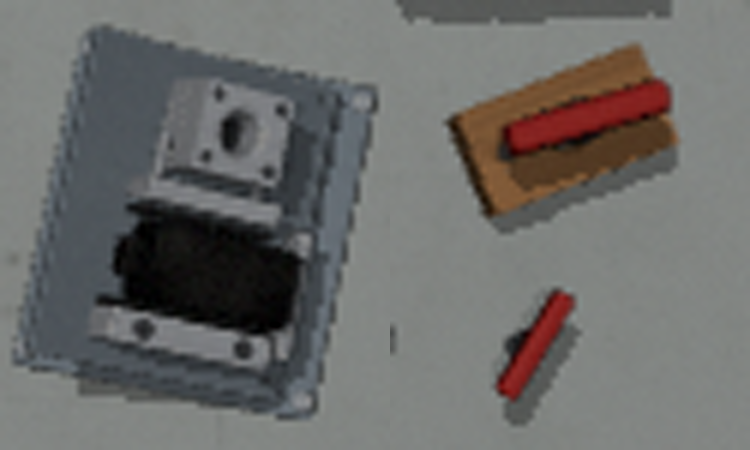

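View pics/cropS.png

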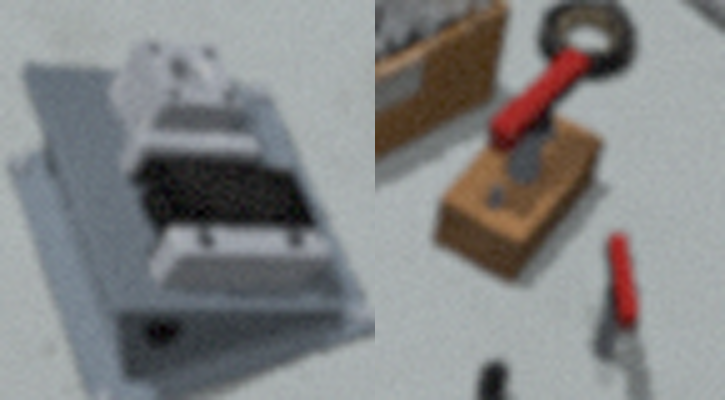

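The close crops confirm the choice: the large red T-handle stands in the wooden block (top px ~(327.5,224)), and the smaller red one lies at (319,262). In the top view the well's dark hole is at about (224.7,217), with four screw holes round it. I need one finer look at the housing.

```bash
python3 - <<'E'
from h import *
from workcell import *
out=[]
for n,(x,y,w,h) in(("top",(203,202,40,40)),("scene",(216,202,40,40))):
    fs=[camera(n) for _ in range(6)]; c=fs[0]; a=np.mean([f["color"] for f in fs],0); c["color"]=a.astype(np.uint8); np.save(f"pics/{n}1.npy",c,allow_pickle=True)
    p=a[y:y+h,x:x+w,::-1]; p=np.clip((p-20)*1.3,0,255).astype(np.uint8)
    p=cv2.resize(p,None,fx=10,fy=10,interpolation=cv2.INTER_CUBIC)
    for i in range(0,40,5):
        cv2.putText(p,str(x+i),(i*10,8),0,.3,(0,255,255)); cv2.putText(p,str(y+i),(0,i*10+4),0,.3,(0,255,255))
        cv2.line(p,(i*10+5,10),(i*10+5,14),(0,255,255)); cv2.line(p,(20,i*10+5),(25,i*10+5),(0,255,255))
    out.append(p)
cv2.imwrite("pics/hous.png",np.hstack(out))
T,S=load("top1"),load("scene1")
# handle
for n,c in(("top",T),("scene",S)):
    h=cv2.cvtColor(c["color"],cv2.COLOR_RGB2HSV)
    m=(((h[...,0]<7)|(h[...,0]>173))&(h[...,1]>130)&(h[...,2]>60)).astype(np.uint8)
    N,L,st,ce=cv2.connectedComponentsWithStats(m)
    i=1+np.argmax(st[1:,4]); ys,xs=np.nonzero(L==i); P=np.c_[xs,ys].astype(np.float64)
    mu,v=cv2.PCACompute(P,None); e=(P-mu)@v[0]; A,B=mu[0]+v[0]*e.min(),mu[0]+v[0]*e.max()
    print(n,st[i],mu,A,B)
    z=.115; a,b=plane(c,A,z),plane(c,B,z); print(a.round(4),b.round(4),plane(c,mu[0],z).round(4),np.linalg.norm(a-b),np.degrees(np.arctan2(*(b-a)[[1,0]])))
E
```

```text
top [314 218  28  12 146] [[327.64383562 223.86986301]] [314.46670862 227.63386641] [340.75035303 220.12602901]
[ 0.5065 -0.1339  0.115 ] [ 0.5315 -0.2179  0.115 ] [ 0.519  -0.1759  0.115 ] 0.08757732553571272 -73.39832950793728
scene [324 165  19  20 134] [[332.25373134 174.04477612]] [340.9628522 165.0012078] [323.78939218 182.83416264]
[ 0.533  -0.2197  0.115 ] [ 0.5003 -0.127   0.115 ] [ 0.5161 -0.1718  0.115 ] 0.09829994062938023 109.42893265330777
```

View pics/hous.png

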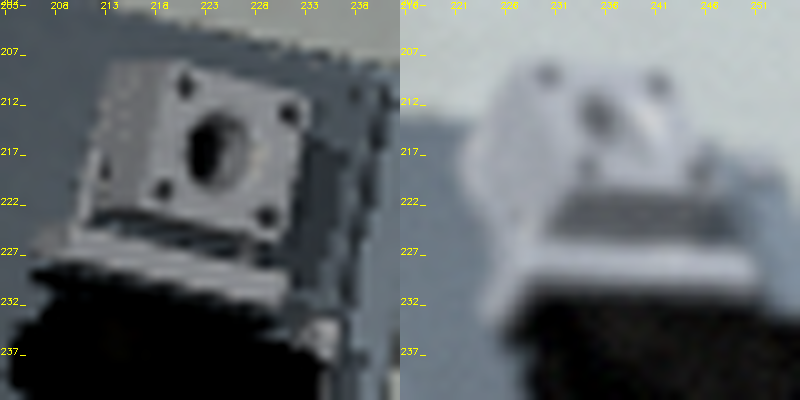

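The housing's four screws show in both views: top (upscaled px) (185,87), (288,113), (267,216), (165,190), and scene (147,76), (257,84), (300,173), (188,168). Their mean is the well mouth, which I'll triangulate.

```bash
python3 - <<'E'
from h import *
T,S=load("top1"),load("scene1")
t=np.array([(185,87),(288,113),(267,216),(165,190)])/10+[202.55,201.55]
s=np.array([(147,76),(257,84),(300,173),(188,168)])/10+[215.55,201.55]
P=[]
for a,b in zip(t,s):
    p,e=tri(T,a,S,b); P.append(p); print(p.round(4),round(e,4))
P=np.array(P)
w,e=tri(T,t.mean(0),S,s.mean(0)); print("well",w.round(4),e)
x=(P[0]+P[3]-P[1]-P[2])/2; y=(P[2]+P[3]-P[0]-P[1])/2
print(x,np.linalg.norm(x),y,np.linalg.norm(y)); n=np.cross(x,y); n/=np.linalg.norm(n); print("n",n,"tilt",np.degrees(np.arccos(n[2])), "yaw y",np.degrees(np.arctan2(y[1],y[0])),"yaw x",np.degrees(np.arctan2(x[1],x[0])))
# deck corners from top crop
for uv in((95,30),(375,95),(310,410),(15,360)):
    q=np.array(uv)/6+[184.6,194.6]; print(q, plane(T,q,.0).round(3),plane(T,q,.1).round(3))
# yaw by projecting the screws' rays onto the tilted plane for several yaws (consistency)
for yaw in np.radians(range(0,36,5)):
    y=np.array([-np.cos(yaw),-np.sin(yaw),0]); xh=np.array([-y[1]*-1,0,0])
    h=np.array([y[1],-y[0],0]); x=h*np.cos(np.pi/6)+np.array([0,0,.5]); n=np.cross(x,y)
    Q=[]
    for a in t:
        o,d=ray(T,a); Q.append(o+d*(n@(w-o))/(n@d))
    Q=np.array(Q); vx=(Q[0]+Q[3]-Q[1]-Q[2])/2; vy=(Q[2]+Q[3]-Q[0]-Q[1])/2
    print(np.degrees(yaw).round(),np.degrees(np.arctan2(vx@y,vx@x)).round(1),np.degrees(np.arctan2(-(vy@x),vy@y)).round(1),np.linalg.norm(vx).round(4),np.linalg.norm(vy).round(4),n.round(3))
E
```

```text
[0.5584 0.1634 0.1121] 0.0018
[0.5526 0.1311 0.0935] 0.0014
[0.5191 0.1366 0.0924] 0.0002
[0.5256 0.1688 0.1093] 0.001
well [0.5389 0.1501 0.1017] 0.0011211158507182478
[0.00613021 0.03227029 0.01772586] 0.03732501966251204 [-0.03314297  0.00544007 -0.00197762] 0.03364463738909007
n [-0.12776706 -0.45874209  0.8793357 ] tilt 28.4376669784312 yaw y 170.67861991062398 yaw x 79.24399185195782
[200.43333333 199.6       ] [0.607 0.24  0.   ] [0.593 0.23  0.1  ]
[247.1        210.43333333] [0.572 0.08  0.   ] [0.56 0.08 0.1 ]
[236.26666667 262.93333333] [0.395 0.114 0.   ] [0.393 0.112 0.1  ]
[187.1 254.6] [0.42  0.279 0.   ] [0.417 0.267 0.1  ]
0.0 -9.1 -11.0 0.0374 0.034 [ 0.    -0.5    0.866]
5.0 -13.5 -16.5 0.0372 0.0344 [ 0.044 -0.498  0.866]
10.0 -18.0 -21.9 0.037 0.0348 [ 0.087 -0.492  0.866]
15.0 -22.6 -27.3 0.0368 0.0353 [ 0.129 -0.483  0.866]
20.0 -27.3 -32.5 0.0365 0.0358 [ 0.171 -0.47   0.866]
25.0 -32.2 -37.6 0.0361 0.0364 [ 0.211 -0.453  0.866]
30.0 -37.1 -42.7 0.0358 0.037 [ 0.25  -0.433  0.866]
35.0 -42.2 -47.6 0.0354 0.0376 [ 0.287 -0.41   0.866]
```

```bash
cat >> h.py <<'E'
def plan(p0,R0,p1,R1,n=None):
    "rows (mm, deg) from pose 0 to pose 1 in tool axes; turn and shift spread evenly"
    w=(R0.inv()*R1).as_rotvec(); d=p1-p0
    if n is None: n=int(np.ceil(max(np.linalg.norm(d)/.040,np.degrees(np.linalg.norm(w))/7.1,1)))
    for i in range(n):
        Ri=R0*R.from_rotvec(w*i/n); print(i,(Ri.inv().apply(d/n)*1e3).round(1).tolist(),np.degrees(w/n).round(2).tolist())
def toolR(z,y):
    z=z/np.linalg.norm(z); y=y-z*(z@y); y/=np.linalg.norm(y); return R.from_matrix(np.c_[np.cross(y,z),y,z])
def ang(d): return np.array([np.cos(np.radians(d)),np.sin(np.radians(d)),0])
WELL=np.array([.5389,.1501,.1017]); N=np.array([-.0954,-.4908,.866])
E
python3 - <<'E'
from h import *
import workcell
print([k for k in dir(workcell) if not k.startswith('_')], getattr(workcell,'tcp_to_tips',None))
T,S=load("top1"),load("scene1")
print("cams",ray(T,(0,0))[0],ray(S,(0,0))[0])
print("handle",tri(T,(327.64,223.87),S,(332.25,174.04)))
print(plane(T,(327.64,223.87),.12))
q=np.array([(60,120),(250,45),(285,145),(100,215)])/6+[294.6,204.6]
B=np.array([plane(T,u,.046) for u in q]); print(B.round(4),B.mean(0).round(4),[np.linalg.norm(B[i]-B[i-1]).round(3) for i in range(4)])
l=B[1]+B[2]-B[0]-B[3]; print(np.degrees(np.arctan2(l[1],l[0])))
o=workcell.get_obs()
R0=R.from_quat(o["ee_rot"]); print(R0.as_matrix().round(3))
plan(np.array(o["position"]),R0,np.array([.518,-.175,.20]),toolR(np.array([0,0,-1.]),ang(16.6)),15)
E
```

```text
['MotionError', 'camera', 'get_obs', 'hand_in', 'tcp_to_tips'] 0.011
cams [0.37383687 0.07864145 1.65415165] [-0.09013437  0.47230226  1.01987263]
handle (array([ 0.51997168, -0.17657829,  0.10878535]), np.float64(0.000990507180169269))
[ 0.51857577 -0.1750867   0.12      ]
[[ 0.5221 -0.1108  0.046 ]
 [ 0.5652 -0.2166  0.046 ]
 [ 0.51   -0.2352  0.046 ]
 [ 0.4702 -0.1326  0.046 ]] [ 0.5169 -0.1738  0.046 ] [np.float64(0.056), np.float64(0.114), np.float64(0.058), np.float64(0.11)]
-68.29202183969721
[[ 0.968  0.252  0.   ]
 [ 0.252 -0.968 -0.   ]
 [ 0.     0.    -1.   ]]
0 [30.5, -21.7, 2.8] [0.0, 0.0, -6.13]
1 [32.6, -18.3, 2.8] [0.0, 0.0, -6.13]
2 [34.4, -14.7, 2.8] [0.0, 0.0, -6.13]
3 [35.8, -10.9, 2.8] [0.0, 0.0, -6.13]
4 [36.7, -7.1, 2.8] [0.0, 0.0, -6.13]
5 [37.3, -3.1, 2.8] [0.0, 0.0, -6.13]
6 [37.4, 0.9, 2.8] [0.0, 0.0, -6.13]
7 [37.1, 4.9, 2.8] [0.0, 0.0, -6.13]
8 [36.3, 8.8, 2.8] [0.0, 0.0, -6.13]
9 [35.2, 12.7, 2.8] [0.0, 0.0, -6.13]
10 [33.6, 16.3, 2.8] [0.0, 0.0, -6.13]
11 [31.7, 19.8, 2.8] [0.0, 0.0, -6.13]
12 [29.4, 23.1, 2.8] [0.0, 0.0, -6.13]
13 [26.8, 26.1, 2.8] [0.0, 0.0, -6.13]
14 [23.8, 28.8, 2.8] [0.0, 0.0, -6.13]
```

Call:
apply_moves(rows=[{"x": 30.5,"y": -21.7,"z": 2.8,"az": -6.13,"gripper": 0},{"x": 32.6,"y": -18.3,"z": 2.8,"az": -6.13},{"x": 34.4,"y": -14.7,"z": 2.8,"az": -6.13},{"x": 35.8,"y": -10.9,"z": 2.8,"az": -6.13},{"x": 36.7,"y": -7.1,"z": 2.8,"az": -6.13}])

```text
invalid input at $.rows[0]: expected keys x, y, z, ax, ay, az, gripper
```

Call:
apply_moves(rows=[{"x": 37.3,"y": -3.1,"z": 2.8,"az": -6.13},{"x": 37.4,"y": 0.9,"z": 2.8,"az": -6.13},{"x": 37.1,"y": 4.9,"z": 2.8,"az": -6.13},{"x": 36.3,"y": 8.8,"z": 2.8,"az": -6.13},{"x": 35.2,"y": 12.7,"z": 2.8,"az": -6.13}])

```text
invalid input at $.rows[0]: expected keys x, y, z, ax, ay, az, gripper
```

Call:
apply_moves(rows=[{"x": 33.6,"y": 16.3,"z": 2.8,"az": -6.13},{"x": 31.7,"y": 19.8,"z": 2.8,"az": -6.13},{"x": 29.4,"y": 23.1,"z": 2.8,"az": -6.13},{"x": 26.8,"y": 26.1,"z": 2.8,"az": -6.13},{"x": 23.8,"y": 28.8,"z": 2.8,"az": -6.13}])

```text
invalid input at $.rows[0]: expected keys x, y, z, ax, ay, az, gripper
```

Call:
apply_moves(rows=[{},{}])

```text
invalid input at $.rows[0]: expected keys x, y, z, ax, ay, az, gripper
```

```bash
python3 - <<'E'
from h import *
from workcell import *
o=get_obs(); print(np.round(o["joint_pos"],3),np.round(o["position"],4),o["clock"])
p=np.array(o["position"]);R0=R.from_quat(o["ee_rot"]); print(R0.as_matrix().round(3))
plan(p,R0,np.array([.518,-.175,.101]),toolR(np.array([0,0,-1.]),ang(16.6)),5)
E
```

```text
[ 1.293  0.332 -0.065  1.46   0.022  1.35  -0.088] [ 0.1576 -0.6048  0.2424] 0.7
[[ 0.968  0.252  0.   ]
 [ 0.252 -0.968 -0.   ]
 [ 0.     0.    -1.   ]]
0 [91.4, -65.0, 28.3] [0.0, 0.0, -18.4]
1 [107.3, -32.8, 28.3] [0.0, 0.0, -18.4]
2 [112.2, 2.7, 28.3] [0.0, 0.0, -18.4]
3 [105.6, 38.0, 28.3] [0.0, 0.0, -18.4]
4 [88.2, 69.4, 28.3] [0.0, 0.0, -18.4]
```

All keys are needed in every row.

Call:
apply_moves(rows=[{"x": 30.5,"y": -21.7,"z": 2.8,"ax": 0,"ay": 0,"az": -6.13,"gripper": 0},{"x": 32.6,"y": -18.3,"z": 2.8,"ax": 0,"ay": 0,"az": -6.13,"gripper": 0},{"x": 34.4,"y": -14.7,"z": 2.8,"ax": 0,"ay": 0,"az": -6.13,"gripper": 0},{"x": 35.8,"y": -10.9,"z": 2.8,"ax": 0,"ay": 0,"az": -6.13,"gripper": 0},{"x": 36.7,"y": -7.1,"z": 2.8,"ax": 0,"ay": 0,"az": -6.13,"gripper": 0}])

```text
clock: 1.12
position: [0.2786, -0.4601, 0.2284]
ee_rot: [0.922, 0.387, -0.0, 0.0]
ft_force: [1.5, -0.9, -0.0]
grip_width: 1.003
grasp_force: 0.0
```

Call:
apply_moves(rows=[{"x": 37.3,"y": -3.1,"z": 2.8,"ax": 0,"ay": 0,"az": -6.13,"gripper": 0},{"x": 37.4,"y": 0.9,"z": 2.8,"ax": 0,"ay": 0,"az": -6.13,"gripper": 0},{"x": 37.1,"y": 4.9,"z": 2.8,"ax": 0,"ay": 0,"az": -6.13,"gripper": 0},{"x": 36.3,"y": 8.8,"z": 2.8,"ax": 0,"ay": 0,"az": -6.13,"gripper": 0},{"x": 35.2,"y": 12.7,"z": 2.8,"ax": 0,"ay": 0,"az": -6.13,"gripper": 0}])

```text
clock: 1.53
position: [0.3989, -0.3168, 0.2145]
ee_rot: [0.787, 0.617, -0.0, 0.0]
ft_force: [0.5, -0.5, 0.0]
grip_width: 1.003
grasp_force: 0.0
```

Call:
apply_moves(rows=[{"x": 33.6,"y": 16.3,"z": 2.8,"ax": 0,"ay": 0,"az": -6.13,"gripper": 0},{"x": 31.7,"y": 19.8,"z": 2.8,"ax": 0,"ay": 0,"az": -6.13,"gripper": 0},{"x": 29.4,"y": 23.1,"z": 2.8,"ax": 0,"ay": 0,"az": -6.13,"gripper": 0},{"x": 26.8,"y": 26.1,"z": 2.8,"ax": 0,"ay": 0,"az": -6.13,"gripper": 0},{"x": 23.8,"y": 28.8,"z": 2.8,"ax": 0,"ay": 0,"az": -6.13,"gripper": 0}])

```text
clock: 1.95
position: [0.5191, -0.1736, 0.2005]
ee_rot: [0.596, 0.803, 0.0, 0.0]
ft_force: [-0.1, 0.3, 0.4]
grip_width: 1.001
grasp_force: 0.0
```

Call:
apply_moves(rows=[{"x": 0,"y": 0,"z": 0,"ax": 0,"ay": 0,"az": 0,"gripper": 0},{"x": 0,"y": 0,"z": 0,"ax": 0,"ay": 0,"az": 0,"gripper": 0}])

```text
clock: 2.12
position: [0.5191, -0.1727, 0.2002]
ee_rot: [0.596, 0.803, 0.0, -0.0]
ft_force: [-0.0, -0.1, -0.0]
grip_width: 1.002
grasp_force: 0.0
```

```bash
python3 - <<'E'
from h import *
from workcell import *
o=get_obs(); print(np.round(o["joint_pos"],3),np.round(o["position"],4),o["clock"],o["ft_force"],o["torque"])
p=np.array(o["position"]);R0=R.from_quat(o["ee_rot"]); print(R0.as_matrix().round(3))
plan(p,R0,np.array([.518,-.175,.101]),toolR(np.array([0,0,-1.]),ang(16.6)),5)
E
```

```text
[ 0.763  0.244 -0.602  1.7    0.144  1.242  0.422] [ 0.5191 -0.1727  0.2002] 2.1167 [-0.04181229 -0.05741505 -0.00143601] [-0.10411632  0.02411103 -0.00350811]
[[-0.289  0.957  0.   ]
 [ 0.957  0.289  0.001]
 [ 0.001  0.001 -1.   ]]
0 [-0.4, -0.4, 19.8] [0.01, -0.01, 0.04]
1 [-0.4, -0.4, 19.8] [0.01, -0.01, 0.04]
2 [-0.4, -0.4, 19.8] [0.01, -0.01, 0.04]
3 [-0.4, -0.4, 19.8] [0.01, -0.01, 0.04]
4 [-0.4, -0.4, 19.8] [0.01, -0.01, 0.04]
```

Call:
apply_moves(rows=[{"x": -0.4,"y": -0.4,"z": 20,"ax": 0,"ay": 0,"az": 0,"gripper": 0},{"x": -0.4,"y": -0.4,"z": 20,"ax": 0,"ay": 0,"az": 0,"gripper": 0},{"x": -0.4,"y": -0.4,"z": 20,"ax": 0,"ay": 0,"az": 0,"gripper": 0},{"x": -0.4,"y": -0.4,"z": 20,"ax": 0,"ay": 0,"az": 0,"gripper": 0},{"x": -0.4,"y": -0.4,"z": 19,"ax": 0,"ay": 0,"az": 0,"gripper": 0}])

```text
clock: 2.53
position: [0.5159, -0.1792, 0.1004]
ee_rot: [0.599, 0.801, -0.0, 0.0]
ft_force: [0.8, 0.9, -0.2]
grip_width: 1.0
grasp_force: 0.0
```

Call:
apply_moves(rows=[{"x": 0,"y": 0,"z": 0,"ax": 0,"ay": 0,"az": 0,"gripper": 0},{"x": 0,"y": 0,"z": 0,"ax": 0,"ay": 0,"az": 0,"gripper": 0.4},{"x": 0,"y": 0,"z": 0,"ax": 0,"ay": 0,"az": 0,"gripper": 0.7},{"x": 0,"y": 0,"z": 0,"ax": 0,"ay": 0,"az": 0,"gripper": 0.9},{"x": 0,"y": 0,"z": 0,"ax": 0,"ay": 0,"az": 0,"gripper": 1}], newtons=70)

```text
clock: 2.95
position: [0.5174, -0.178, 0.1026]
ee_rot: [0.598, 0.801, 0.0, 0.001]
ft_force: [-0.5, -0.4, 0.3]
grip_width: 0.455
grasp_force: 0.0
```

Call:
apply_moves(rows=[{"x": 0,"y": 0,"z": 0,"ax": 0,"ay": 0,"az": 0,"gripper": 1},{"x": 0,"y": 0,"z": 0,"ax": 0,"ay": 0,"az": 0,"gripper": 1},{"x": 0,"y": 0,"z": 0,"ax": 0,"ay": 0,"az": 0,"gripper": 1},{"x": 0,"y": 0,"z": 0,"ax": 0,"ay": 0,"az": 0,"gripper": 1},{"x": 0,"y": 0,"z": 0,"ax": 0,"ay": 0,"az": 0,"gripper": 1}])

```text
clock: 3.37
position: [0.5174, -0.178, 0.1026]
ee_rot: [0.598, 0.801, 0.0, 0.001]
ft_force: [-1.6, -1.2, 6.9]
grip_width: 0.239
grasp_force: 68.3
```

```bash
python3 - <<'E'
from h import *
from workcell import *
o=get_obs(); print(np.round(o["joint_pos"],3),np.round(o["position"],4),o["clock"],o["ft_force"],o["torque"],o["grip_width"],o["grasp_force"])
E
```

```text
[ 0.744  0.344 -0.579  1.805  0.215  1.054  0.373] [ 0.5174 -0.178   0.1026] 3.3667 [-1.55176494 -1.24357959  6.94634312] [-0.07803225  0.37958651  0.00126618] 0.23924064764406805 68.31212997436523
```

Call:
apply_moves(rows=[{"x": 0,"y": 0,"z": -15,"ax": 0,"ay": 0,"az": 0,"gripper": 1},{"x": 0,"y": 0,"z": -30,"ax": 0,"ay": 0,"az": 0,"gripper": 1},{"x": 0,"y": 0,"z": -35,"ax": 0,"ay": 0,"az": 0,"gripper": 1},{"x": 0,"y": 0,"z": -35,"ax": 0,"ay": 0,"az": 0,"gripper": 1},{"x": 0,"y": 0,"z": -25,"ax": 0,"ay": 0,"az": 0,"gripper": 1}])

```text
clock: 3.78
position: [0.5171, -0.1774, 0.2444]
ee_rot: [0.598, 0.802, 0.0, 0.001]
ft_force: [0.0, -0.7, -2.2]
grip_width: 0.228
grasp_force: 69.1
```

Call:
apply_moves(rows=[{"x": 0,"y": 0,"z": 0,"ax": 0,"ay": 0,"az": 0,"gripper": 1},{"x": 0,"y": 0,"z": 0,"ax": 0,"ay": 0,"az": 0,"gripper": 1}])

```text
clock: 3.95
position: [0.5171, -0.1777, 0.2423]
ee_rot: [0.598, 0.801, 0.0, 0.001]
ft_force: [0.0, -0.5, -4.1]
grip_width: 0.239
grasp_force: 69.1
```

```bash
python3 - <<'E'
from h import *
from workcell import *
o=get_obs(); print(np.round(o["joint_pos"],3),np.round(o["position"],4),o["clock"],o["ft_force"],o["torque"],o["grip_width"],o["grasp_force"])
p=np.array(o["position"]);R0=R.from_quat(o["ee_rot"]);print(R0.as_matrix().round(3))
plan(p,R0,WELL+N*(.035+.0966),toolR(-N,ang(90.)),15)
for n in("scene","top"):
    c=camera(n); np.save(f"pics/{n}2.npy",c,allow_pickle=True)
a=load("scene2")["color"][110:260,250:400,::-1]; b=load("top2")["color"][160:310,260:410,::-1]
cv2.imwrite("pics/held.png",cv2.resize(np.hstack([a,b]),None,fx=2.66,fy=2.66,interpolation=2))
E
```

```text
[ 0.778  0.21  -0.604  1.646  0.123  1.322  0.443] [ 0.5171 -0.1777  0.2423] 3.95 [ 0.02085265 -0.46222383 -4.05428277] [ 0.04975219  0.00651035 -0.04441609] 0.23869251832199384 69.0655267238617
[[-0.285  0.959  0.002]
 [ 0.959  0.285 -0.001]
 [-0.002  0.002 -1.   ]]
0 [16.6, 5.6, 1.8] [-1.95, 0.91, -4.88]
1 [16.1, 6.9, 2.2] [-1.95, 0.91, -4.88]
2 [15.4, 8.2, 2.7] [-1.95, 0.91, -4.88]
3 [14.6, 9.3, 3.3] [-1.95, 0.91, -4.88]
4 [13.7, 10.4, 3.8] [-1.95, 0.91, -4.88]
5 [12.7, 11.4, 4.4] [-1.95, 0.91, -4.88]
6 [11.6, 12.3, 5.0] [-1.95, 0.91, -4.88]
7 [10.5, 13.1, 5.6] [-1.95, 0.91, -4.88]
8 [9.2, 13.7, 6.2] [-1.95, 0.91, -4.88]
9 [7.9, 14.2, 6.8] [-1.95, 0.91, -4.88]
10 [6.6, 14.6, 7.5] [-1.95, 0.91, -4.88]
11 [5.2, 14.8, 8.0] [-1.95, 0.91, -4.88]
12 [3.8, 14.9, 8.6] [-1.95, 0.91, -4.88]
13 [2.4, 14.9, 9.2] [-1.95, 0.91, -4.88]
14 [1.0, 14.7, 9.7] [-1.95, 0.91, -4.88]
```

View pics/held.png

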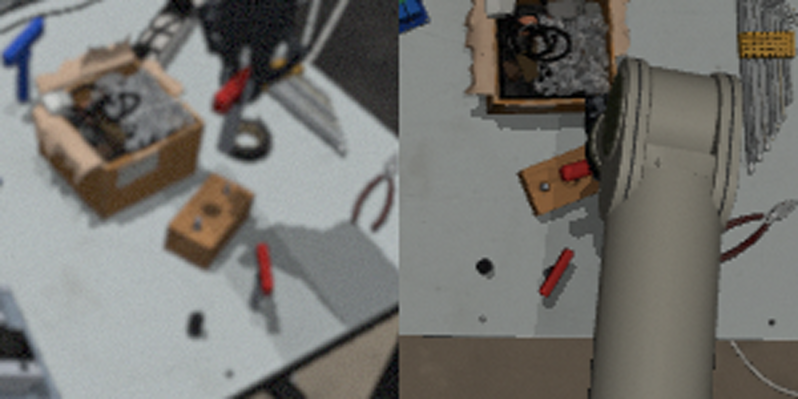

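The key is lifted clear, seen in the scene view with the empty hole at crop (211,210), which is px (329.3,189). Next I move to above the well.

Call:
apply_moves(rows=[{"x": 16.6,"y": 5.6,"z": 1.8,"ax": -1.95,"ay": 0.91,"az": -4.88,"gripper": 1},{"x": 16.1,"y": 6.9,"z": 2.2,"ax": -1.95,"ay": 0.91,"az": -4.88,"gripper": 1},{"x": 15.4,"y": 8.2,"z": 2.7,"ax": -1.95,"ay": 0.91,"az": -4.88,"gripper": 1},{"x": 14.6,"y": 9.3,"z": 3.3,"ax": -1.95,"ay": 0.91,"az": -4.88,"gripper": 1},{"x": 13.7,"y": 10.4,"z": 3.8,"ax": -1.95,"ay": 0.91,"az": -4.88,"gripper": 1}])

```text
clock: 4.47
position: [0.5187, -0.0889, 0.2306]
ee_rot: [0.411, 0.907, 0.092, 0.018]
ft_force: [-0.0, 0.3, -3.2]
grip_width: 0.238
grasp_force: 69.1
```

Call:
apply_moves(rows=[{"x": 12.7,"y": 11.4,"z": 4.4,"ax": -1.95,"ay": 0.91,"az": -4.88,"gripper": 1},{"x": 11.6,"y": 12.3,"z": 5.0,"ax": -1.95,"ay": 0.91,"az": -4.88,"gripper": 1},{"x": 10.5,"y": 13.1,"z": 5.6,"ax": -1.95,"ay": 0.91,"az": -4.88,"gripper": 1},{"x": 9.2,"y": 13.7,"z": 6.2,"ax": -1.95,"ay": 0.91,"az": -4.88,"gripper": 1},{"x": 7.9,"y": 14.2,"z": 6.8,"ax": -1.95,"ay": 0.91,"az": -4.88,"gripper": 1}])

```text
clock: 4.88
position: [0.5217, -0.0014, 0.2221]
ee_rot: [0.204, 0.962, 0.178, 0.036]
ft_force: [0.5, 0.2, -3.0]
grip_width: 0.237
grasp_force: 69.1
```

```bash
python3 - <<'E'
from h import *
from workcell import *
print("hole",plane(load("scene2"),(329,188.7),.046).round(4))
o=get_obs(); print(np.round(o["joint_pos"],3),np.round(o["position"],4),o["clock"],o["ft_force"])
p=np.array(o["position"]);R0=R.from_quat(o["ee_rot"])
plan(p,R0,WELL+N*(.035+.0966),toolR(-N,ang(90.)),5)
E
```

```text
hole [ 0.5164 -0.1715  0.046 ]
[ 0.872  0.122 -0.776  1.837 -0.292  1.122  1.372] [ 0.5217 -0.0014  0.2221] 4.8833 [ 0.50126058  0.21110905 -3.01365597]
0 [6.2, 14.7, 7.0] [-1.92, 0.87, -4.86]
1 [4.8, 15.0, 7.6] [-1.92, 0.87, -4.86]
2 [3.4, 15.0, 8.2] [-1.92, 0.87, -4.86]
3 [2.0, 15.0, 8.7] [-1.92, 0.87, -4.86]
4 [0.6, 14.8, 9.2] [-1.92, 0.87, -4.86]
```

Call:
apply_moves(rows=[{"x": 6.2,"y": 14.7,"z": 7.0,"ax": -1.92,"ay": 0.87,"az": -4.86,"gripper": 1},{"x": 4.8,"y": 15.0,"z": 7.6,"ax": -1.92,"ay": 0.87,"az": -4.86,"gripper": 1},{"x": 3.4,"y": 15.0,"z": 8.2,"ax": -1.92,"ay": 0.87,"az": -4.86,"gripper": 1},{"x": 2.0,"y": 15.0,"z": 8.7,"ax": -1.92,"ay": 0.87,"az": -4.86,"gripper": 1},{"x": 0.6,"y": 14.8,"z": 9.2,"ax": -1.92,"ay": 0.87,"az": -4.86,"gripper": 1}])

```text
clock: 5.3
position: [0.5267, 0.0852, 0.2157]
ee_rot: [-0.014, 0.966, 0.253, 0.053]
ft_force: [0.1, 0.5, -3.0]
grip_width: 0.235
grasp_force: 69.2
```

Call:
apply_moves(rows=[{"x": 0,"y": 0,"z": 0,"ax": 0,"ay": 0,"az": 0,"gripper": 1},{"x": 0,"y": 0,"z": 0,"ax": 0,"ay": 0,"az": 0,"gripper": 1}])

```text
clock: 5.47
position: [0.5268, 0.0849, 0.2158]
ee_rot: [-0.012, 0.966, 0.253, 0.052]
ft_force: [-0.4, -0.5, -2.4]
grip_width: 0.236
grasp_force: 69.1
```

```bash
python3 - <<'E'
from h import *
from workcell import *
o=get_obs(); print(np.round(o["joint_pos"],3),np.round(o["position"],4),o["clock"],o["ft_force"],o["torque"])
p=np.array(o["position"]);R0=R.from_quat(o["ee_rot"]); print(R0.as_matrix().round(3))
plan(p,R0,WELL+N*(.035+.0966),toolR(-N,ang(90.)),1)
out=[]
for n,(x,y) in(("scene",(200,160)),("top",(185,170))):
    fs=[camera(n) for _ in range(4)]; c=fs[0]; c["color"]=np.mean([f["color"] for f in fs],0).astype(np.uint8); np.save(f"pics/{n}3.npy",c,allow_pickle=True)
    tip=p+R0.apply([0,0,.0966]); print(n,"tip",proj(c,tip).round(1),"handle",proj(c,p+R0.apply([0,0,-.008])).round(1),"well",proj(c,WELL).round(1))
    out.append(cv2.resize(c["color"][y:y+80,x:x+80,::-1],None,fx=5,fy=5,interpolation=2))
cv2.imwrite("pics/pre.png",np.hstack(out))
E
```

```text
[ 0.858  0.209 -0.869  1.837 -0.399  1.1    1.773] [0.5268 0.0849 0.2158] 5.4667 [-0.42831679 -0.52470692 -2.4247948 ] [-0.93632213  0.22408777 -0.01990576]
[[-0.994 -0.049  0.095]
 [ 0.004  0.872  0.49 ]
 [-0.107  0.487 -0.867]]
0 [0.5, 0.5, 0.4] [-0.08, -0.02, -0.27]
scene tip [[243.7 205.7]] handle [[261.4 179.5]] well [[238.  214.1]]
top tip [[230.3 216.6]] handle [[246.6 216.9]] well [[225.  216.6]]
```

View pics/pre.png

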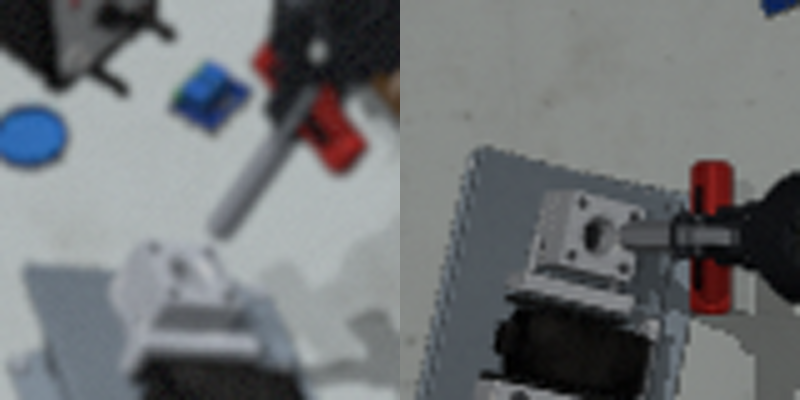

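The tip shows at scene (243.1,205.9) and top ~(230,216.6), within a pixel of the projected TCP axis. The well mouth is at (238,214) and (225,216.7), as computed. Next I insert.

Call:
apply_moves(rows=[{"x": 0.5,"y": 0.5,"z": 10,"ax": 0,"ay": 0,"az": 0,"gripper": 1},{"x": 0,"y": 0,"z": 10,"ax": 0,"ay": 0,"az": 0,"gripper": 1},{"x": 0,"y": 0,"z": 8,"ax": 0,"ay": 0,"az": 0,"gripper": 1},{"x": 0,"y": 0,"z": 5,"ax": 0,"ay": 0,"az": 0,"gripper": 1},{"x": 0,"y": 0,"z": 5,"ax": 0,"ay": 0,"az": 0,"gripper": 1}])

```text
clock: 6.28
position: [0.5307, 0.1044, 0.1838]
ee_rot: [-0.012, 0.966, 0.253, 0.053]
ft_force: [-0.2, 1.1, -2.6]
grip_width: 0.236
grasp_force: 69.2
```

Call:
apply_moves(rows=[{"x": 0,"y": 0,"z": 4,"ax": 0,"ay": 0,"az": 0,"gripper": 1},{"x": 0,"y": 0,"z": 4,"ax": 0,"ay": 0,"az": 0,"gripper": 1}])

```text
clock: 6.45
position: [0.5319, 0.1079, 0.1774]
ee_rot: [-0.012, 0.966, 0.253, 0.054]
ft_force: [0.3, 0.1, -2.5]
grip_width: 0.236
grasp_force: 69.2
```

```bash
cat >> h.py <<'E'
def stat(L=.0966):
    from workcell import get_obs
    o=get_obs(); p=np.array(o["position"]); Q=R.from_quat(o["ee_rot"]); z=Q.as_matrix()[:,2]
    X=np.array([.17,.8434,.5]);X=X-N*(N@X);X/=np.linalg.norm(X);Y=np.cross(N,X)
    d=p+z*L-WELL
    print("t",round(o["clock"],2),"tip rel well x,y,depth mm",(np.array([d@X,d@Y,-d@N])*1e3).round(1),"tilt err deg",np.degrees(np.arccos(np.clip(-z@N,-1,1))).round(2))
    print("F tool",Q.inv().apply(o["ft_force"]).round(1),"M tool",Q.inv().apply(o["torque"]).round(2),"q",np.round(o["joint_pos"],2),"grip",round(o["grip_width"],3))
E
python3 -c "from h import *; stat()"
```

```text
t 6.45 tip rel well x,y,depth mm [ 0.7 -1.5  9.6] tilt err deg 0.47
F tool [-0.  -1.2  2.3] M tool [0.88 0.24 0.05] q [ 0.8   0.27 -0.87  1.88 -0.36  0.99  1.74] grip 0.236
```

Call:
apply_moves(rows=[{"x": 0.7,"y": 0,"z": 4,"ax": 0,"ay": 0,"az": 0,"gripper": 1},{"x": 0,"y": 0,"z": 4,"ax": 0,"ay": 0,"az": 0,"gripper": 1},{"x": 0,"y": 0,"z": 4,"ax": 0,"ay": 0,"az": 0,"gripper": 1},{"x": 0,"y": 0,"z": 3,"ax": 0,"ay": 0,"az": 0,"gripper": 1},{"x": 0,"y": 0,"z": 0,"ax": 0,"ay": 0,"az": 0,"gripper": 1}])

```text
clock: 6.87
position: [0.5324, 0.1153, 0.1642]
ee_rot: [-0.012, 0.966, 0.253, 0.054]
ft_force: [0.0, -0.5, -3.8]
grip_width: 0.237
grasp_force: 69.2
```

```bash
python3 -c "from h import *; stat()"
```

```text
t 6.87 tip rel well x,y,depth mm [ 0.4 -0.4 24.8] tilt err deg 0.46
F tool [ 0.4 -2.3  3.1] M tool [0.82 0.21 0.01] q [ 0.78  0.29 -0.87  1.89 -0.35  0.96  1.73] grip 0.237
```

Call:
apply_moves(rows=[{"x": 0,"y": 0,"z": 1.5,"ax": 0,"ay": 0,"az": 0,"gripper": 1},{"x": 0,"y": 0,"z": 1.5,"ax": 0,"ay": 0,"az": 0,"gripper": 1},{"x": 0,"y": 0,"z": 1,"ax": 0,"ay": 0,"az": 0,"gripper": 1},{"x": 0,"y": 0,"z": 0,"ax": 0,"ay": 0,"az": 0,"gripper": 1},{"x": 0,"y": 0,"z": 0,"ax": 0,"ay": 0,"az": 0,"gripper": 1}])

```text
clock: 7.28
position: [0.5338, 0.1163, 0.1618]
ee_rot: [-0.012, 0.966, 0.252, 0.055]
ft_force: [-0.6, -4.3, 4.3]
grip_width: 0.234
grasp_force: 70.4
```

```bash
python3 -c "from h import *; stat()"
```

```text
t 7.28 tip rel well x,y,depth mm [ 0.3 -1.9 27.5] tilt err deg 0.52
F tool [ 0.1 -1.7 -5.9] M tool [ 0.87  0.14 -0.02] q [ 0.78  0.29 -0.87  1.89 -0.35  0.95  1.73] grip 0.234
```

Call:
apply_moves(rows=[{"x": 0,"y": 0,"z": 0,"ax": 0,"ay": 0,"az": 3,"gripper": 1},{"x": 0,"y": 0,"z": 0,"ax": 0,"ay": 0,"az": 3,"gripper": 1},{"x": 0,"y": 0,"z": 0,"ax": 0,"ay": 0,"az": 3,"gripper": 1},{"x": 0,"y": 0,"z": 0,"ax": 0,"ay": 0,"az": 3,"gripper": 1},{"x": 0,"y": 0,"z": 0,"ax": 0,"ay": 0,"az": 3,"gripper": 1}])

```text
clock: 7.7
position: [0.5326, 0.1166, 0.1608]
ee_rot: [0.115, 0.959, 0.257, 0.02]
ft_force: [-0.5, -1.4, -3.7]
grip_width: 0.236
grasp_force: 69.4
```

```bash
python3 -c "from h import *; stat()"
```

```text
t 7.7 tip rel well x,y,depth mm [-0.2 -0.5 28.4] tilt err deg 0.47
F tool [ 0.1 -3.1  2.5] M tool [ 1.4  -0.09 -0.  ] q [ 0.74  0.28 -0.83  1.89 -0.37  0.95  1.48] grip 0.236
```

The force vanished, so the hex has dropped in. I feed it home.

Call:
apply_moves(rows=[{"x": 0,"y": 0,"z": 1.5,"ax": 0,"ay": 0,"az": 0,"gripper": 1},{"x": 0,"y": 0,"z": 1.5,"ax": 0,"ay": 0,"az": 0,"gripper": 1},{"x": 0,"y": 0,"z": 1.5,"ax": 0,"ay": 0,"az": 0,"gripper": 1},{"x": 0,"y": 0,"z": 1,"ax": 0,"ay": 0,"az": 0,"gripper": 1},{"x": 0,"y": 0,"z": 0,"ax": 0,"ay": 0,"az": 0,"gripper": 1}])

```text
clock: 8.12
position: [0.5334, 0.1196, 0.1561]
ee_rot: [0.114, 0.959, 0.257, 0.02]
ft_force: [-0.0, -1.8, -4.7]
grip_width: 0.237
grasp_force: 69.4
```

```bash
python3 -c "from h import *; stat()"
```

```text
t 8.12 tip rel well x,y,depth mm [ 0.2 -0.6 34. ] tilt err deg 0.47
F tool [-0.5 -3.9  3.2] M tool [ 1.54 -0.08  0.  ] q [ 0.73  0.29 -0.83  1.9  -0.37  0.94  1.48] grip 0.237
```

Call:
apply_moves(rows=[{"x": 0,"y": 0,"z": 1,"ax": 0,"ay": 0,"az": 0,"gripper": 1},{"x": 0,"y": 0,"z": 1,"ax": 0,"ay": 0,"az": 0,"gripper": 1},{"x": 0,"y": 0,"z": 0,"ax": 0,"ay": 0,"az": 0,"gripper": 1},{"x": 0,"y": 0,"z": 0,"ax": 0,"ay": 0,"az": 0,"gripper": 1}])

```text
clock: 8.45
position: [0.535, 0.1195, 0.1557]
ee_rot: [0.114, 0.959, 0.257, 0.022]
ft_force: [-1.6, -7.9, 6.1]
grip_width: 0.238
grasp_force: 71.1
```

```bash
python3 -c "from h import *; stat()"
```

```text
t 8.45 tip rel well x,y,depth mm [ 0.2 -2.6 34.5] tilt err deg 0.56
F tool [-0.2 -3.9 -9.3] M tool [ 1.61  0.09 -0.  ] q [ 0.73  0.29 -0.83  1.9  -0.36  0.94  1.48] grip 0.238
```

Bottomed in the socket. I tighten clockwise about 84° with a light press.

Call:
apply_moves(rows=[{"x": 0,"y": 0,"z": -0.7,"ax": 0,"ay": 0,"az": 5,"gripper": 1},{"x": 0,"y": 0,"z": 0,"ax": 0,"ay": 0,"az": 6,"gripper": 1},{"x": 0,"y": 0,"z": 0,"ax": 0,"ay": 0,"az": 6,"gripper": 1},{"x": 0,"y": 0,"z": 0,"ax": 0,"ay": 0,"az": 6,"gripper": 1},{"x": 0,"y": 0,"z": 0,"ax": 0,"ay": 0,"az": 6,"gripper": 1}])

```text
clock: 8.87
position: [0.5339, 0.1193, 0.1556]
ee_rot: [0.353, 0.899, 0.254, -0.045]
ft_force: [-4.8, -8.5, 3.7]
grip_width: 0.23
grasp_force: 70.8
```

```bash
python3 -c "from h import *; stat()"
```

```text
t 8.87 tip rel well x,y,depth mm [-0.3 -1.3 34.3] tilt err deg 0.5
F tool [-0.6 -6.9 -7.9] M tool [ 2.16 -0.39 -0.09] q [ 0.66  0.27 -0.74  1.9  -0.4   0.95  0.99] grip 0.23
```

Call:
apply_moves(rows=[{"x": 0,"y": 0,"z": -0.4,"ax": 0,"ay": 0,"az": 6,"gripper": 1},{"x": 0,"y": 0,"z": 0,"ax": 0,"ay": 0,"az": 6,"gripper": 1},{"x": 0,"y": 0,"z": 0,"ax": 0,"ay": 0,"az": 6,"gripper": 1},{"x": 0,"y": 0,"z": 0,"ax": 0,"ay": 0,"az": 6,"gripper": 1},{"x": 0,"y": 0,"z": 0,"ax": 0,"ay": 0,"az": 6,"gripper": 1}])

```text
clock: 9.28
position: [0.5332, 0.1197, 0.1557]
ee_rot: [0.574, 0.778, 0.233, -0.11]
ft_force: [-6.4, -6.5, 3.5]
grip_width: 0.237
grasp_force: 70.7
```

Call:
apply_moves(rows=[{"x": 0,"y": 0,"z": 0,"ax": 0,"ay": 0,"az": 6,"gripper": 1},{"x": 0,"y": 0,"z": 0,"ax": 0,"ay": 0,"az": 6,"gripper": 1},{"x": 0,"y": 0,"z": 0,"ax": 0,"ay": 0,"az": 6,"gripper": 1},{"x": 0,"y": 0,"z": 0,"ax": 0,"ay": 0,"az": 5,"gripper": 1},{"x": 0,"y": 0,"z": 0,"ax": 0,"ay": 0,"az": 4,"gripper": 1}])

```text
clock: 9.7
position: [0.533, 0.1203, 0.156]
ee_rot: [0.739, 0.623, 0.201, -0.162]
ft_force: [-7.3, -4.7, 6.0]
grip_width: 0.232
grasp_force: 70.9
```

Call:
apply_moves(rows=[{"x": 0,"y": 0,"z": 0,"ax": 0,"ay": 0,"az": 0,"gripper": 1},{"x": 0,"y": 0,"z": 0,"ax": 0,"ay": 0,"az": 0,"gripper": 1},{"x": 0,"y": 0,"z": 0,"ax": 0,"ay": 0,"az": 0,"gripper": 1}])

```text
clock: 9.95
position: [0.533, 0.1203, 0.156]
ee_rot: [0.737, 0.624, 0.202, -0.161]
ft_force: [-6.4, -6.3, 6.1]
grip_width: 0.236
grasp_force: 70.9
```

```bash
python3 - <<'E'
from h import *; stat()
from workcell import *
out=[]
for n,(x,y) in(("top",(185,195)),):
    c=camera(n); np.save(f"pics/{n}4.npy",c,allow_pickle=True)
    for k in (load("top1"),c): out.append(cv2.resize(k["color"][y:y+75,x:x+66,::-1],None,fx=6,fy=6,interpolation=2))
cv2.imwrite("pics/tight.png",np.hstack(out))
E
```

```text
t 9.95 tip rel well x,y,depth mm [ 0.8 -0.  34.4] tilt err deg 0.45
F tool [-3.2 -5.2 -9. ] M tool [ 1.69 -1.04 -0.08] q [ 0.54  0.24 -0.61  1.91 -0.46  0.96  0.04] grip 0.236
```

View pics/tight.png

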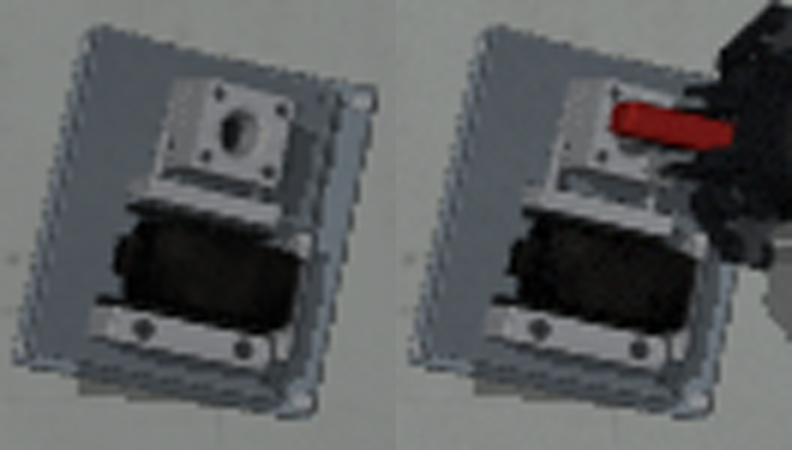

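The jaw bar has moved about 11 crop px (≈5.5 mm) towards the adapter and the adapter is in place. I add 6° for margin, ease back within the play, then withdraw along the axis.

Call:
apply_moves(rows=[{"x": 0,"y": 0,"z": 0,"ax": 0,"ay": 0,"az": 3,"gripper": 1},{"x": 0,"y": 0,"z": 0,"ax": 0,"ay": 0,"az": 3,"gripper": 1},{"x": 0,"y": 0,"z": 0,"ax": 0,"ay": 0,"az": 0,"gripper": 1},{"x": 0,"y": 0,"z": 0,"ax": 0,"ay": 0,"az": 0,"gripper": 1},{"x": 0,"y": 0,"z": 0,"ax": 0,"ay": 0,"az": 0,"gripper": 1}])

```text
clock: 10.42
position: [0.5331, 0.1205, 0.1561]
ee_rot: [0.769, 0.585, 0.193, -0.172]
ft_force: [-6.4, -4.5, 5.6]
grip_width: 0.235
grasp_force: 70.9
```

Call:
apply_moves(rows=[{"x": 0,"y": 0,"z": -1,"ax": 0,"ay": 0,"az": -3,"gripper": 1},{"x": 0,"y": 0,"z": -1,"ax": 0,"ay": 0,"az": -3,"gripper": 1},{"x": 0,"y": 0,"z": 0,"ax": 0,"ay": 0,"az": 0,"gripper": 1}])

```text
clock: 10.67
position: [0.5324, 0.12, 0.1571]
ee_rot: [0.736, 0.625, 0.202, -0.161]
ft_force: [-3.9, 0.3, -3.5]
grip_width: 0.237
grasp_force: 69.4
```

```bash
python3 -c "from h import *; stat()"
```

```text
t 10.67 tip rel well x,y,depth mm [ 1.   0.6 33.2] tilt err deg 0.44
F tool [-2.  -3.9  2.8] M tool [ 1.2  -0.89  0.03] q [ 0.54  0.24 -0.61  1.91 -0.46  0.96  0.05] grip 0.237
```

Call:
apply_moves(rows=[{"x": 0,"y": 0,"z": -4,"ax": 0,"ay": 0,"az": 0,"gripper": 1},{"x": 0,"y": 0,"z": -8,"ax": 0,"ay": 0,"az": 0,"gripper": 1},{"x": 0,"y": 0,"z": -15,"ax": 0,"ay": 0,"az": 0,"gripper": 1},{"x": 0,"y": 0,"z": -25,"ax": 0,"ay": 0,"az": 0,"gripper": 1},{"x": 0,"y": 0,"z": -25,"ax": 0,"ay": 0,"az": 0,"gripper": 1}])

```text
clock: 11.08
position: [0.5261, 0.0809, 0.2256]
ee_rot: [0.738, 0.623, 0.202, -0.16]
ft_force: [0.9, -0.5, -2.7]
grip_width: 0.242
grasp_force: 69.3
```

Call:
apply_moves(rows=[{"x": 0,"y": 0,"z": -15,"ax": 0,"ay": 0,"az": 0,"gripper": 1},{"x": 0,"y": 0,"z": 0,"ax": 0,"ay": 0,"az": 0,"gripper": 1}])

```text
clock: 11.25
position: [0.5267, 0.0716, 0.2408]
ee_rot: [0.739, 0.623, 0.204, -0.158]
ft_force: [0.9, -0.4, -3.2]
grip_width: 0.235
grasp_force: 69.4
```

```bash
python3 - <<'E'
from h import *
from workcell import *
stat()
o=get_obs(); p=np.array(o["position"]);R0=R.from_quat(o["ee_rot"]); print(p.round(4))
plan(p,R0,np.array([.5172,-.1778,.25]),toolR(np.array([0,0,-1.]),ang(16.6)),10)
c=camera("top"); np.save("pics/top5.npy",c,allow_pickle=True)
# jaw shift between start and now: shift of the moving-jaw strip along the columns of a rectified crop
g=[cv2.cvtColor(k["color"],cv2.COLOR_RGB2GRAY).astype(np.float32)[218:236,205:236] for k in(load("top1"),c)]
print(cv2.phaseCorrelate(g[0],g[1],cv2.createHanningWindow(g[0].shape[::-1],cv2.CV_32F)))
E
```

```text
t 11.25 tip rel well x,y,depth mm [  0.7  -4.  -63.6] tilt err deg 0.76
F tool [-1.8  0.9  2.6] M tool [-0.06 -0.89 -0.01] q [ 0.62  0.13 -0.57  1.82 -0.49  1.17  0.07] grip 0.235
[0.5267 0.0716 0.2408]
0 [-21.0, 3.4, -13.0] [0.81, -2.9, -2.57]
1 [-21.8, 2.3, -12.0] [0.81, -2.9, -2.57]
2 [-22.4, 1.2, -10.9] [0.81, -2.9, -2.57]
3 [-23.0, -0.0, -9.8] [0.81, -2.9, -2.57]
4 [-23.4, -1.2, -8.6] [0.81, -2.9, -2.57]
5 [-23.8, -2.4, -7.4] [0.81, -2.9, -2.57]
6 [-24.0, -3.5, -6.1] [0.81, -2.9, -2.57]
7 [-24.1, -4.7, -4.8] [0.81, -2.9, -2.57]
8 [-24.0, -5.8, -3.5] [0.81, -2.9, -2.57]
9 [-23.9, -6.9, -2.2] [0.81, -2.9, -2.57]
((-0.3006100810301042, 0.2848936972489611), 0.8377918617592918)
```

Call:
apply_moves(rows=[{"x": -21.0,"y": 3.4,"z": -13.0,"ax": 0.81,"ay": -2.9,"az": -2.57,"gripper": 1},{"x": -21.8,"y": 2.3,"z": -12.0,"ax": 0.81,"ay": -2.9,"az": -2.57,"gripper": 1},{"x": -22.4,"y": 1.2,"z": -10.9,"ax": 0.81,"ay": -2.9,"az": -2.57,"gripper": 1},{"x": -23.0,"y": 0,"z": -9.8,"ax": 0.81,"ay": -2.9,"az": -2.57,"gripper": 1},{"x": -23.4,"y": -1.2,"z": -8.6,"ax": 0.81,"ay": -2.9,"az": -2.57,"gripper": 1}])

```text
clock: 11.72
position: [0.5203, -0.0511, 0.2408]
ee_rot: [0.676, 0.725, 0.101, -0.083]
ft_force: [0.2, 0.5, -3.8]
grip_width: 0.24
grasp_force: 69.3
```

Call:
apply_moves(rows=[{"x": -23.8,"y": -2.4,"z": -7.4,"ax": 0.81,"ay": -2.9,"az": -2.57,"gripper": 1},{"x": -24.0,"y": -3.5,"z": -6.1,"ax": 0.81,"ay": -2.9,"az": -2.57,"gripper": 1},{"x": -24.1,"y": -4.7,"z": -4.8,"ax": 0.81,"ay": -2.9,"az": -2.57,"gripper": 1},{"x": -24.0,"y": -5.8,"z": -3.5,"ax": 0.81,"ay": -2.9,"az": -2.57,"gripper": 1},{"x": -23.9,"y": -6.9,"z": -2.2,"ax": 0.81,"ay": -2.9,"az": -2.57,"gripper": 1}])

```text
clock: 12.13
position: [0.5164, -0.1756, 0.2449]
ee_rot: [0.595, 0.804, -0.001, -0.003]
ft_force: [-0.7, -0.2, -4.2]
grip_width: 0.234
grasp_force: 69.3
```

Call:
apply_moves(rows=[{"x": 0,"y": 0,"z": 0,"ax": 0,"ay": 0,"az": 0,"gripper": 1},{"x": 0,"y": 0,"z": 0,"ax": 0,"ay": 0,"az": 0,"gripper": 1}])

```text
clock: 12.3
position: [0.5162, -0.175, 0.2448]
ee_rot: [0.596, 0.803, -0.0, -0.004]
ft_force: [0.8, 0.6, -2.4]
grip_width: 0.233
grasp_force: 69.3
```

```bash
python3 - <<'E'
from h import *
from workcell import *
o=get_obs(); p=np.array(o["position"]);R0=R.from_quat(o["ee_rot"]); print(o["clock"],p.round(4),R0.as_matrix().round(3),np.round(o["joint_pos"],2))
plan(p,R0,np.array([.5172,-.1778,.165]),toolR(np.array([0,0,-1.]),ang(16.6)),3)
S=camera("scene");np.save("pics/scene6.npy",S,allow_pickle=True)
T=camera("top");np.save("pics/top6.npy",T,allow_pickle=True)
x,y=185,195
a=[cv2.resize(k["color"][y:y+75,x:x+66,::-1],None,fx=6,fy=6,interpolation=2) for k in(load("top1"),T)]
cv2.imwrite("pics/jaw.png",np.hstack(a))
# brightness profiles across the moving jaw along vise y (px), before/after
for k in(load("top1"),T):
    g=cv2.cvtColor(k["color"],cv2.COLOR_RGB2GRAY).astype(np.float32)
    q=proj(k,[WELL-.02*N+np.array([-.9816,.1908,0])*d+np.array([.1652,.8501,.5])*e for e in np.linspace(-.012,.012,7) for d in np.arange(.02,.07,.002)]).astype(np.float32)
    print(cv2.remap(g,q[:,:1],q[:,1:],1).reshape(7,-1).mean(0).round().astype(int).tolist())
tip=p+R0.apply([0,0,.0966]); print("tip",tip.round(4),proj(S,tip),"hole",proj(S,[.5164,-.1715,.046]))
E
```

```text
12.3 [ 0.5162 -0.175   0.2448] [[-0.289  0.957 -0.006]
 [ 0.957  0.289  0.004]
 [ 0.005 -0.005 -1.   ]] [ 0.66  0.19 -0.47  1.64  0.09  1.33  0.47]
0 [-1.1, 0.2, 26.6] [-0.09, -0.1, 0.06]
1 [-1.1, 0.1, 26.6] [-0.09, -0.1, 0.06]
2 [-1.0, 0.1, 26.6] [-0.09, -0.1, 0.06]
[118, 98, 66, 52, 55, 60, 83, 114, 125, 124, 124, 109, 72, 46, 29, 17, 11, 10, 11, 13, 15, 17, 17, 18, 18]
[120, 100, 67, 53, 57, 59, 61, 67, 73, 96, 123, 127, 126, 125, 105, 58, 26, 13, 8, 11, 15, 17, 18, 19, 19]
tip [ 0.5156 -0.1746  0.1482] [[334.70491597 166.2916187 ]] hole [[328.98941626 188.70583959]]
```

The jaw edges have shifted about 5.3 mm, so it is clamped. I lower the key over its hole.

Call:
apply_moves(rows=[{"x": -1.0,"y": 0.2,"z": 26,"ax": -0.09,"ay": -0.1,"az": 0,"gripper": 1},{"x": -1.0,"y": 0.1,"z": 26,"ax": -0.09,"ay": -0.1,"az": 0,"gripper": 1},{"x": -1.0,"y": 0.1,"z": 26,"ax": -0.09,"ay": -0.1,"az": 0,"gripper": 1},{"x": 0,"y": 0,"z": 10,"ax": 0,"ay": 0,"az": 0,"gripper": 1},{"x": 0,"y": 0,"z": 0,"ax": 0,"ay": 0,"az": 0,"gripper": 1}])

```text
clock: 12.82
position: [0.5157, -0.1769, 0.1552]
ee_rot: [0.596, 0.803, -0.001, -0.002]
ft_force: [0.2, -0.0, -3.0]
grip_width: 0.236
grasp_force: 69.2
```

```bash
python3 - <<'E'
from h import *
from workcell import *
o=get_obs(); p=np.array(o["position"]);R0=R.from_quat(o["ee_rot"]); print(o["clock"],p.round(4),R0.as_matrix()[:,2].round(3),o["ft_force"])
plan(p,R0,np.array([.5172,-.1778,.1036]),toolR(np.array([0,0,-1.]),ang(16.6)),5)
a=[cv2.resize(camera(n)["color"][y:y+75,x:x+75,::-1],None,fx=5,fy=5,interpolation=2) for n,x,y in(("scene",295,145),("top",290,190))]
cv2.imwrite("pics/over.png",np.hstack(a))
E
```

```text
12.8167 [ 0.5157 -0.1769  0.1552] [-0.004  0.001 -1.   ] [ 0.1662263  -0.03489199 -3.04051206]
0 [-0.3, 0.3, 10.3] [-0.04, -0.03, 0.05]
1 [-0.3, 0.3, 10.3] [-0.04, -0.03, 0.05]
2 [-0.3, 0.3, 10.3] [-0.04, -0.03, 0.05]
3 [-0.3, 0.3, 10.3] [-0.04, -0.03, 0.05]
4 [-0.3, 0.2, 10.3] [-0.04, -0.03, 0.05]
```

View pics/over.png

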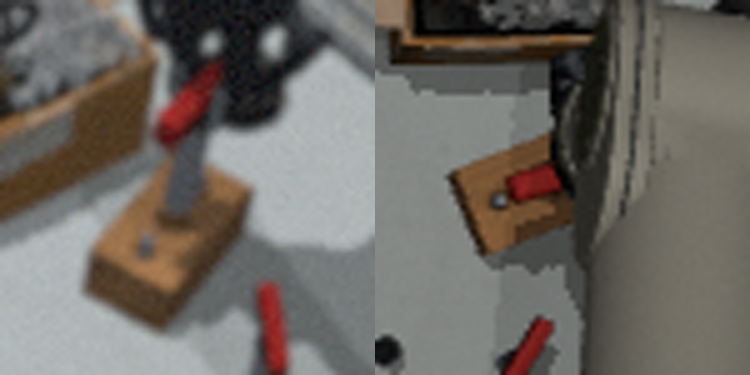

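The scene view shows the tip at crop (177,213), right over the hole. I continue down gently.

Call:
apply_moves(rows=[{"x": -0.5,"y": 0.5,"z": 8,"ax": -0.1,"ay": -0.1,"az": 0,"gripper": 1},{"x": -0.5,"y": 0.5,"z": 8,"ax": -0.1,"ay": -0.1,"az": 0,"gripper": 1},{"x": 0,"y": 0,"z": 6,"ax": 0,"ay": 0,"az": 0,"gripper": 1},{"x": 0,"y": 0,"z": 0,"ax": 0,"ay": 0,"az": 0,"gripper": 1}])

```text
clock: 13.25
position: [0.5179, -0.1788, 0.1347]
ee_rot: [0.596, 0.803, -0.0, 0.002]
ft_force: [-0.6, -0.3, -3.5]
grip_width: 0.234
grasp_force: 69.4
```

```bash
python3 - <<'E'
from h import *
from workcell import *
o=get_obs(); p=np.array(o["position"]);R0=R.from_quat(o["ee_rot"]); print(o["clock"],p.round(4),R0.as_matrix()[:,2].round(3),o["ft_force"],o["torque"])
plan(p,R0,np.array([.5172,-.1778,.1036]),toolR(np.array([0,0,-1.]),ang(16.6)),5)
E
```

```text
13.25 [ 0.5179 -0.1788  0.1347] [ 0.004 -0.003 -1.   ] [-0.5713113  -0.33596808 -3.45222638] [-0.01112304  0.05231895  0.00029304]
0 [0.2, -0.1, 6.2] [0.03, 0.05, 0.04]
1 [0.2, -0.1, 6.2] [0.03, 0.05, 0.04]
2 [0.2, -0.1, 6.2] [0.03, 0.05, 0.04]
3 [0.2, -0.1, 6.2] [0.03, 0.05, 0.04]
4 [0.2, -0.1, 6.2] [0.03, 0.05, 0.04]
```

Call:
apply_moves(rows=[{"x": 0,"y": 0,"z": 7,"ax": 0,"ay": 0,"az": 0,"gripper": 1},{"x": 0,"y": 0,"z": 7,"ax": 0,"ay": 0,"az": 0,"gripper": 1},{"x": 0,"y": 0,"z": 7,"ax": 0,"ay": 0,"az": 0,"gripper": 1},{"x": 0,"y": 0,"z": 6,"ax": 0,"ay": 0,"az": 0,"gripper": 1},{"x": 0,"y": 0,"z": 2,"ax": 0,"ay": 0,"az": 0,"gripper": 1}])

```text
clock: 13.67
position: [0.518, -0.1788, 0.1054]
ee_rot: [0.596, 0.803, -0.0, 0.002]
ft_force: [-0.4, 1.4, -2.5]
grip_width: 0.237
grasp_force: 69.4
```

Call:
apply_moves(rows=[{"x": 0,"y": 0,"z": 1,"ax": 0,"ay": 0,"az": 0,"gripper": 1},{"x": 0,"y": 0,"z": 0,"ax": 0,"ay": 0,"az": 0,"gripper": 1}])

```text
clock: 13.83
position: [0.5185, -0.1789, 0.1056]
ee_rot: [0.596, 0.803, -0.0, 0.003]
ft_force: [-1.3, 0.6, -2.3]
grip_width: 0.236
grasp_force: 69.4
```

```bash
python3 - <<'E'
from workcell import *
o=get_obs(); print(o["clock"],o["position"],o["ft_force"],o["torque"])
E
```

```text
13.8333 [ 0.51854398 -0.17894777  0.10563545] [-1.25341664  0.57384272 -2.33941166] [-0.03270377  0.07973989  0.02777521]
```

Call:
apply_moves(rows=[{"x": 0,"y": 0,"z": 1,"ax": 0,"ay": 0,"az": 0,"gripper": 1},{"x": 0,"y": 0,"z": 1,"ax": 0,"ay": 0,"az": 0,"gripper": 1},{"x": 0,"y": 0,"z": 0.8,"ax": 0,"ay": 0,"az": 0,"gripper": 1},{"x": 0,"y": 0,"z": 0,"ax": 0,"ay": 0,"az": 0,"gripper": 1}])

```text
clock: 14.17
position: [0.5186, -0.179, 0.103]
ee_rot: [0.596, 0.803, 0.0, 0.003]
ft_force: [-0.0, -0.1, -2.7]
grip_width: 0.235
grasp_force: 69.4
```

Call:
apply_moves(rows=[{"x": 0,"y": 0,"z": 0,"ax": 0,"ay": 0,"az": 0,"gripper": 0.6},{"x": 0,"y": 0,"z": 0,"ax": 0,"ay": 0,"az": 0,"gripper": 0.3},{"x": 0,"y": 0,"z": 0,"ax": 0,"ay": 0,"az": 0,"gripper": 0},{"x": 0,"y": 0,"z": 0,"ax": 0,"ay": 0,"az": 0,"gripper": 0},{"x": 0,"y": 0,"z": 0,"ax": 0,"ay": 0,"az": 0,"gripper": 0}])

```text
clock: 14.58
position: [0.5188, -0.179, 0.1033]
ee_rot: [0.596, 0.803, 0.0, 0.003]
ft_force: [-0.0, 0.4, 0.2]
grip_width: 0.928
grasp_force: 0.0
```

Call:
apply_moves(rows=[{"x": 0,"y": 0,"z": -10,"ax": 0,"ay": 0,"az": 0,"gripper": 0},{"x": 0,"y": 0,"z": -20,"ax": 0,"ay": 0,"az": 0,"gripper": 0},{"x": 0,"y": 0,"z": -35,"ax": 0,"ay": 0,"az": 0,"gripper": 0},{"x": 0,"y": 0,"z": -35,"ax": 0,"ay": 0,"az": 0,"gripper": 0},{"x": 0,"y": 0,"z": -30,"ax": 0,"ay": 0,"az": 0,"gripper": 0}])

```text
clock: 15.0
position: [0.5181, -0.1783, 0.2362]
ee_rot: [0.596, 0.803, 0.0, 0.004]
ft_force: [1.6, -0.6, 0.7]
grip_width: 1.0
grasp_force: 0.0
```

Call:
apply_moves(rows=[{"x": -30,"y": 0,"z": -10,"ax": 0,"ay": 0,"az": 0,"gripper": 0},{"x": -30,"y": 0,"z": 0,"ax": 0,"ay": 0,"az": 0,"gripper": 0},{"x": -30,"y": 0,"z": 0,"ax": 0,"ay": 0,"az": 0,"gripper": 0},{"x": -20,"y": 0,"z": 0,"ax": 0,"ay": 0,"az": 0,"gripper": 0},{"x": 0,"y": 0,"z": 0,"ax": 0,"ay": 0,"az": 0,"gripper": 0}])

```text
clock: 15.42
position: [0.5492, -0.2887, 0.2437]
ee_rot: [0.598, 0.801, -0.001, 0.003]
ft_force: [-0.3, 0.6, -0.2]
grip_width: 1.0
grasp_force: 0.0
```

```bash
python3 - <<'E'
from h import *
from workcell import *
o=get_obs(); print(o["clock"],o["position"],o["ft_force"],o["grip_width"])
cs={n:camera(n) for n in("scene","top")}
S0=load("scene1"); 
a=[cv2.resize(c["color"][y:y+75,x:x+75,::-1],None,fx=5,fy=5,interpolation=2) for c,x,y in((cs["scene"],295,145),(cs["top"],290,190))]
cv2.imwrite("pics/end.png",np.hstack(a))
for n,c in (("start",S0),("end",cs["scene"])):
    h=cv2.cvtColor(c["color"],cv2.COLOR_RGB2HSV)
    m=(((h[...,0]<7)|(h[...,0]>173))&(h[...,1]>130)&(h[...,2]>60)).astype(np.uint8)
    N_,L,st,ce=cv2.connectedComponentsWithStats(m); i=1+np.argmax(st[1:,4]); print(n,st[i],ce[i].round(2))
E
```

```text
15.4167 [ 0.54922641 -0.28874087  0.24366908] [-0.32096553  0.59932051 -0.193955  ] 0.9995068089964768
start [324 165  19  20 134] [332.25 174.04]
end [324 165  19  20 135] [332.28 173.75]
```

View pics/end.png

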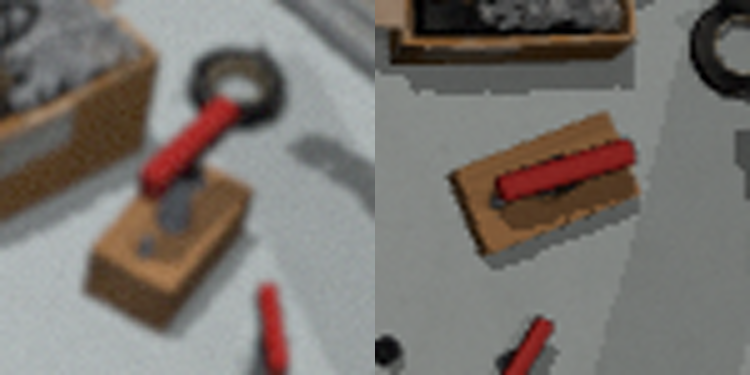

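The key stands home, its handle within 0.3 px of where it started. The jaw was measured at about 5.3 mm after I withdrew the key. I hand in.

```bash
python3 -c "from workcell import *; print(hand_in())"
```

```text
the job is handed in; nothing more can be done
None
```

The adapter is clamped (jaw moved about 5.3 mm, measured in the images), the key is back upright and fully down in its hole, and the job was handed in at about 15.5 s, though no verdict came back.

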